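Pedal a wax-shelled pill into the weighing dish

TASK

Set the copper weighing dish down on the cart under the mouth of the pill dispenser's trough. Then press the dispenser's brass pedal right down to its stop and keep it down until the pill ball has rolled out into the dish, and let the pedal come back up. Do not touch the pill, and leave the two clay jars where they are.

Things in the scene. Friction and masses are not known exactly. Their poses are not given: they have to be found in the camera images.
- dish_grip (a point): Grasp point on the handle of the loose round copper dish (132 mm across the rim, 92 mm foot, 32 mm high, about 0.16 kg). The handle is a straight level bar 16 mm wide and 16 mm tall that sticks out 77 mm past the rim; this point is on its mid-line, 28 mm above the dish's underside, 108 mm from the dish's centre. x axis: along the handle, outward; z up.
- dish_mid (a point): Centre of the same copper dish, on its axis and half-way up (16 mm above its underside). Same axes as dish_grip. Inside floor 5 mm above the underside.
- catch (a point): Point on the cart top where the dish's centre belongs, 45 mm out from the trough's lip. y axis: level, the way the pill rolls out; x: across the trough; z up. The fixed wooden dispenser (base 130 x 230 mm) lies on the -y side: gate frame 190 mm high, 90 mm wide at y = -80 mm, trough, then pedal. The dish's rim fits under the lip; a handle along +x, -x or +y leaves the gripper room.
- lip (a point): Middle of the trough's lip, on its floor, 60 mm above the cart; trough 46 mm wide inside, its underside about 50 mm above the cart here. Same axes as catch.
- pedal_pad (a point): Centre of the top face of the brass pedal pad (90 mm along x, 80 mm along y, 12 mm thick), 66 mm above the cart when up, about 35 mm at the stop. It lies 340 mm from catch, towards -y of that frame, and swings down about a level hinge along x, 105 mm from here towards catch. Pedal up: axes as catch; they turn with the pedal. Clear above and beside.
- pedal (a joint): Angle of the pedal in rad: 0 up, 0.30 at the stop. A spring returns it: about 3 N at the pad centre to start it, about 11 N at the stop. It lifts the gate by a rocker; the gate lets the pill pass only when the pedal is nearly at the stop, and the pill then takes about a second to roll out and drop.
- pill: Large wax-shelled pill, a ball 40 mm in diameter (origin at its centre), 30 g, waiting in the trough behind the gate.
- jar_large: Bystander: lidded red clay jar, 90 mm across, 105 mm high, loose; origin under its centre.
- jar_small: Bystander: lidded red clay jar, 76 mm across, 85 mm high, loose; origin under its centre.
Not all that is in view belongs to the job. Of the things like the pill, leave any that is green; of the rest the smaller one is meant.

How it is judged (in metres and radians):
On the way, in this order (a step that is already met when the one before it is completed fails the run):
1. the dish stands under the mouth of the trough, let go, with the pedal still up (horizontal distance between dish_mid and catch below 0.06 m and height (world z) of dish_mid below 0.022 m and contact force between the fingers and anything else below 0.3 N and value of joint pedal below 0.05 rad), for 0.1 s.
2. the pedal is pressed down to its stop and held (value of joint pedal above 0.275 rad), for 0.3 s.
At the end, for the whole second after the job is handed in: The pill lies inside the dish (its centre within 55 mm of the dish's axis), the dish stands upright on the cart (within 0.1 rad) under the trough's mouth (centre within 80 mm of catch), and the pedal is back up (below 0.05 rad) (horizontal distance between pill and dish_mid below 0.055 m and z of pill in the frame of dish_mid below 0.03 m and height (world z) of dish_mid below 0.022 m and angle between dish_mid's own z axis and vertical below 0.1 rad and horizontal distance between dish_mid and catch below 0.08 m and value of joint pedal below 0.05 rad); the robot touches nothing.
It fails at once if the pill is touched by the gripper or arm (contact force between pill and the fingers above 0.3 N or contact force between pill and the arm above 0.3 N).
It fails at once if a jar is pushed more than 30 mm (distance of any of jar_large, jar_small from where it was at the start of the episode above 0.03 m).
It also fails if it takes over 48 s, if anything falls off the work surface, if the arm or the gripper's body presses on something with over 40 N, if the wrist force passes 120 N, or if a joint passes its speed limit or range.

ROBOT

A 6-joint arm with a two-finger parallel gripper is mounted at the origin on the work surface. World frame = base frame: x ahead of the robot, y to its left, z up, the work surface at z = 0. Lengths are in mm, angles in rad, forces in N, time in s.
With the tool pointing down it reaches from about 300 to 875 mm from the base axis. Payload 6.4 kg.
Tool frame: the origin (TCP) lies on the mounting face of the last link; the fingertips stand 173 mm ahead of it and the grasp point (between the pads) lies 155 mm ahead of it (r.hold_point_z is the distance from the TCP to the grasp point, in mm); z points along the fingers, y is the direction in which the jaws open and shut (so a half turn about z gives the same grasp; the last joint's range is limited). The gripper opens to 85 mm and grips with 20 to 120 N. Pads are 22 mm wide; open, the fingers measure 114 mm over their backs; the gripper's body (76 mm by 85 mm) begins 54 mm behind the grasp point. The pads swing forward as they close: fully open they stand 13 mm farther back than shut.
Start: joints at [0.967, 0.181, 1.607, -0, 1.354, -0.206], TCP at [222.741, 530.122, 404.688] pointing down, gripper open.
Joint ranges: [-2.99, 2.99], [-0.89, 2.07], [0.3, 2.58], [-1.14, 4.28], [0, 2.63], [-3.12, 3.12]. Speed limits (rad/s): [2.57, 2.57, 3.01, 3.14, 3.14, 3.14].

INTERFACE

Orientations are given as a unit quaternion [w, x, y, z].
In Python, from cell import get_state, optics, workorder, r gives the robot as it stands. The module is installed in compiled form; this text tells all that it offers.
- The arm moves only by the tool apply_moves, never from a script. Its argument "deltas" is a list of rows, each an object of numbers: "claw": the closure, from -1 (fully open) to 1 (shut); "x", "y", "z": the shift along the world's x, y, z in cm; "wx", "wy", "wz": the turn, a rotation vector about the world's x, y, z in degrees. A call has 1 to 12 rows; each row shifts and turns the commanded pose from where the row before left it; what a row does not reach is not made up. A row lasts 1/10 s, in which the tool goes at most 50 mm and 8.59 degrees, less where a joint would pass 70% of its speed; a pose out of reach is approached as far as the arm can. A call with a gripper value outside its range is refused whole. The fingers move at their own pace and stop on an object; "grip_force" is the grip in N (left out, the last holds). Time passes only in rows, so rows that do not move let the fingers close. It gives the time, the measured TCP pose, the force and the opening at its end, in the units of the state.
- get_state(): the state, without advancing time (a new reading comes with each control period).
- optics.grab_frame(name): name is "scene" or "top" or "wrist"; returns the picture (384x512x3 uint8, red, green, blue); there is no depth.
- optics.calibration(name): a dict with "intrinsics" (3x3 intrinsics, pixels), "distortion" ([k1, k2, p1, p2, k3] as OpenCV has them; the pictures are not rectified), "extrinsics" (4x4, takes a point from camera to world coordinates). Camera axes: x right, y up, looking along -z (the intrinsics and any distortion apply to the point x, -y, -z); pixel columns grow to the right and rows downward; lengths in mm; the calibration is good to about 2 mm. A picture is of the moment at which its call begins: read the wrist's pose just before it. calibration takes no time and is no camera call; for the wrist camera it gives the pose at the moment of the call.
- workorder.hand_in(): hands the job in, once; it reports no verdict.
The state is a dict: "clock": time; "joint_positions": joint angles; "qvel": joint speeds; "joint_torque": joint torques, N m; "ee_pos": TCP position; "tcp_rot": TCP orientation; "ft_force": force on the tool from outside, world axes, zero at the start; "torque": the same for the moment, N m; "grip_width": opening from 0.0 (shut) to 1.0 (fully open).
Only numpy, scipy, OpenCV 4.12 (cv2) and the standard library are available. Lean on these libraries where they do the work, as an engineer would, in place of code of your own. Each camera call takes 0.05 s, during which the arm holds its last target.

## Working session

There is one attempt and no reset: what is moved stays moved. The work goes in short steps, Python scripts to look and compute and a tool call to move; the robot and the scene stay as the last step left them, time stands still between calls to the robot, and variables do not carry over. Pictures are saved under pics/ and viewed, and the job is handed in when it is done.

Besides the shell and the picture viewer there is one more tool, called after "Emit:" as name(argument=value, ...) on one line, values as JSON. apply_moves: Moves the arm, as the interface text tells. Its arguments: {"type":"object","properties":{"deltas":{"type":"array"},"grip_force":{"type":"number"}},"required":["deltas"]}

```bash
mkdir -p pics; ls; python3 - <<'E'
from cell import get_state, optics, workorder, r
import cv2
print(get_state()); print(r.hold_point_z)
for n in ("scene","top"):
    c=optics.calibration(n); print(n,c)
    cv2.imwrite(f"pics/{n}0.png",cv2.cvtColor(optics.grab_frame(n),cv2.COLOR_RGB2BGR))
E
```

```text
pics
{'clock': 0.0, 'joint_positions': array([ 9.66712004e-01,  1.81559987e-01,  1.60801833e+00,  4.82413099e-06,
        1.35380793e+00, -2.06292836e-01]), 'qvel': array([-0.00027046, -0.00124888,  0.00205191, -0.00026583,  0.00194124,
       -0.00053698]), 'joint_torque': array([-1.19068147e-05, -4.44878733e+01, -3.51330650e+01, -3.58618690e-04,
        9.08279268e-03, -7.01376894e-05]), 'ee_pos': array([222.57548363, 529.8956393 , 403.76824214]), 'tcp_rot': array([-3.55673021e-04,  1.97587396e-01,  9.80284865e-01, -8.23249566e-04]), 'ft_force': array([ 0.14024978, -1.1189645 ,  0.08523718]), 'torque': array([0.02789115, 0.00151588, 0.0196693 ]), 'grip_width': 0.9968503428130951}
154.70000000000002
scene {'intrinsics': array([[358.00938443,   0.        , 257.72870743],
       [  0.        , 358.00938443, 186.79906415],
       [  0.        ,   0.        ,   1.        ]]), 'distortion': array([-0.0047876,  0.       ,  0.       ,  0.       ,  0.       ]), 'extrinsics': array([[ 9.08649717e-01, -3.08683902e-01,  2.81193777e-01,
         7.97573214e+02],
       [ 4.17513771e-01,  6.81587517e-01, -6.00933197e-01,
        -4.56397665e+02],
       [-6.15976449e-03,  6.63440054e-01,  7.48204084e-01,
         6.75081967e+02],
       [ 0.00000000e+00,  0.00000000e+00,  0.00000000e+00,
         1.00000000e+00]])}
top {'intrinsics': array([[441.6014224,   0.       , 256.66487  ],
       [  0.       , 441.6014224, 192.864889 ],
       [  0.       ,   0.       ,   1.       ]]), 'distortion': array([-0.04673039,  0.        ,  0.        ,  0.        ,  0.        ]), 'extrinsics': array([[ 3.44649446e-03,  9.97727060e-01, -6.72966177e-02,
         4.94548194e+02],
       [-9.99777715e-01,  2.03814749e-03, -2.09849097e-02,
        -1.43451648e+01],
       [-2.08000518e-02,  6.73539831e-02,  9.97512305e-01,
         1.26503019e+03],
       [ 0.00000000e+00,  0.00000000e+00,  0.00000000e+00,
         1.00000000e+00]])}
```

View pics/scene0.png

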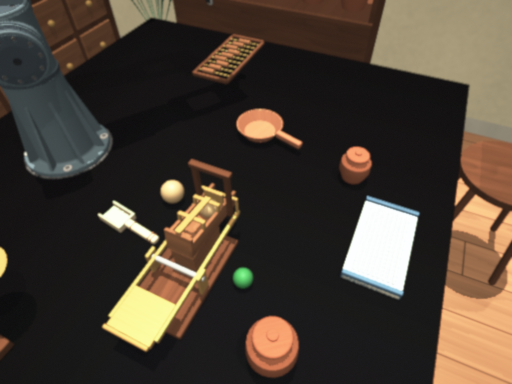

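View pics/top0.png

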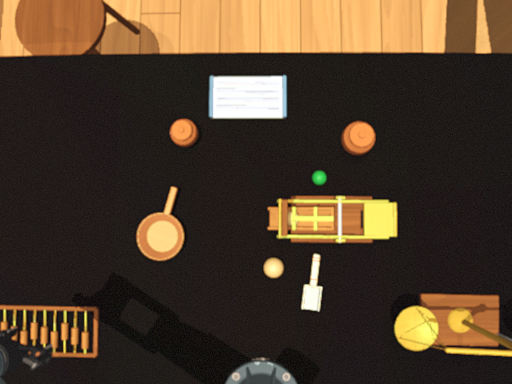

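The scene picture shows the dish at (260,125) with its handle towards (298,144), and the dispenser from its pedal at (145,315) to its gate at (210,175). The jars are at (355,165) and (272,345), and there are balls at (172,191) cream, (243,278) green and one in the trough near (208,208). I'll enlarge the top view to measure and to sort out which ball is the pill.

```bash
python3 - <<'E'
import cv2,numpy as np
t=cv2.imread("pics/top0.png"); s=cv2.imread("pics/scene0.png")
cv2.imwrite("pics/t_disp.png",cv2.resize(t[160:285,255:410],None,fx=5,fy=4.8*1,interpolation=cv2.INTER_CUBIC))
cv2.imwrite("pics/t_dish.png",cv2.resize(t[175:275,125:225],None,fx=6,fy=6,interpolation=cv2.INTER_CUBIC))
cv2.imwrite("pics/s_disp.png",cv2.resize(s[150:350,95:255],None,fx=3,fy=3,interpolation=cv2.INTER_CUBIC))
E
```

```text
(no output)
```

View pics/t_disp.png

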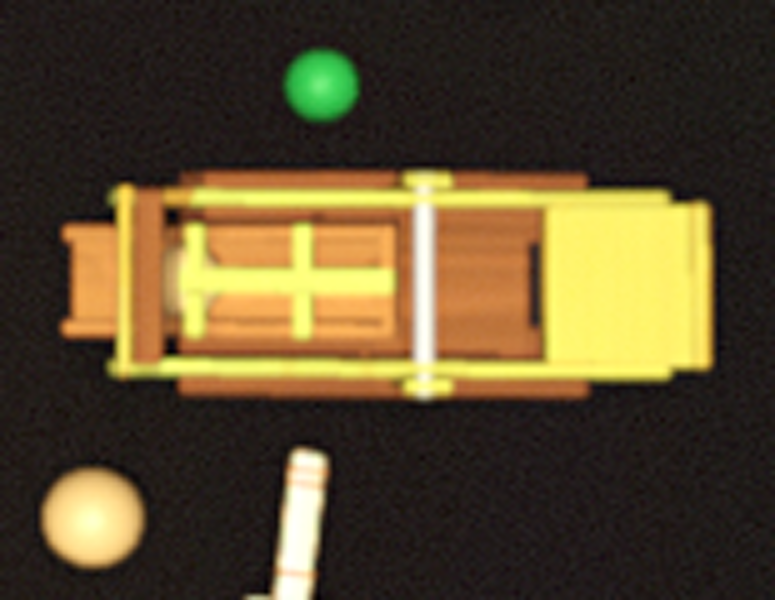

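View pics/t_dish.png

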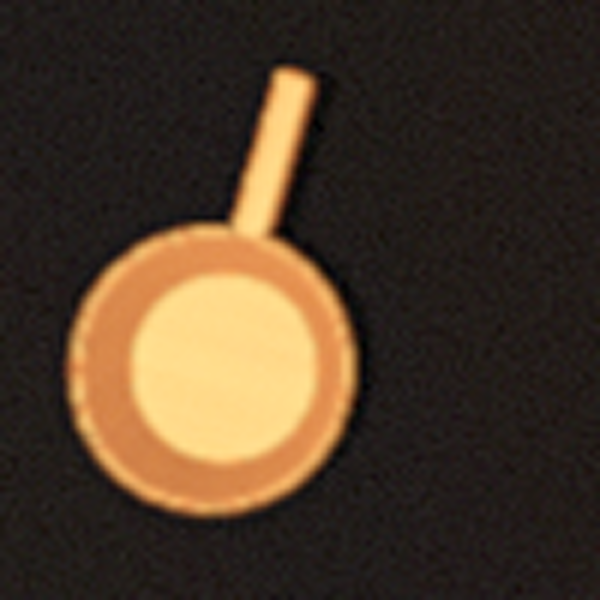

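View pics/s_disp.png

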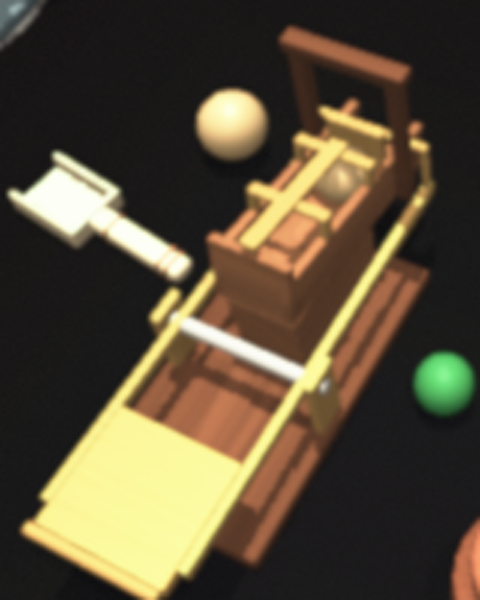

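```bash
cat > h.py <<'E'
import numpy as np, cv2
def ray(c,uv):
    K=np.array(c["intrinsics"]);d=np.array(c["distortion"]);E=np.array(c["extrinsics"])
    p=cv2.undistortPoints(np.array(uv,float).reshape(-1,1,2),K,d).reshape(-1,2)
    v=np.c_[p[:,0],-p[:,1],-np.ones(len(p))]@E[:3,:3].T
    return E[:3,3],v
def at_z(c,uv,z):
    o,v=ray(c,uv); return o+v*((z-o[2])/v[:,2])[:,None]
def proj(c,P):
    K=np.array(c["intrinsics"]);d=np.array(c["distortion"]);E=np.array(c["extrinsics"])
    q=(np.atleast_2d(P)-E[:3,3])@E[:3,:3]; q=q*[1,-1,-1]
    return cv2.projectPoints(q,np.zeros(3),np.zeros(3),K,d)[0].reshape(-1,2)
E
cat > m.py <<'E'
from h import *
from cell import optics
np.set_printoptions(precision=1,suppress=True)
t=optics.calibration("top"); s=optics.calibration("scene")
D=lambda x,y:(255+x/5-.4,160+y/4.8-.4)
F=lambda x,y:(125+x/6-.4,175+y/6-.4)
S=lambda x,y:(95+x/3-.3,150+y/3-.3)
lip=at_z(t,[D(66,281)],60)[0]; print("lip",lip)
pc=at_z(t,[D(546,207),D(546,368),D(693,207),D(693,368)],66); print("pad",pc,pc.mean(0), "dist",np.linalg.norm(pc.mean(0)-lip))
rim=at_z(t,[F(67,369),F(358,369),F(212,222),F(212,517)],32); print("rim",rim,rim.mean(0))
floor=at_z(t,[F(131,368),F(318,368),F(225,272),F(225,465)],5); print("floor",floor,floor.mean(0))
h=at_z(t,[F(252,232),F(295,70)],36); print("handle",h,np.linalg.norm(h[1]-h[0]))
print("sc pad", at_z(s,[S(125,405),S(243,462),S(50,505),S(172,575)],66))
print("balls",at_z(t,[(273,268)],28),at_z(t,[(319,178)],15))
print("jars",at_z(t,[(184,132),(359,137)],90))
# dish in scene
print("sc rim",proj(s,rim.mean(0)))
print("base",at_z(t,[D(180,172),D(180,398),D(588,172),D(588,398)],10))
E
python3 m.py
```

```text
lip [506.9 -19.6  60. ]
pad [[ 549.2 -279.8   66. ]
 [ 458.6 -278.8   66. ]
 [ 549.4 -359.7   66. ]
 [ 458.7 -358.3   66. ]] [ 504.  -319.1   66. ] dist 299.62041776538706
rim [[455.4 350.7  32. ]
 [456.2 213.6  32. ]
 [524.4 283.3  32. ]
 [387.1 281.1  32. ]] [455.8 282.2  32. ]
floor [[455.2 327.7   5. ]
 [455.7 237.7   5. ]
 [501.2 283.2   5. ]
 [409.5 281.7   5. ]] [455.4 282.6   5. ]
handle [[519.7 263.5  36. ]
 [595.6 244.4  36. ]] 78.19224227967625
sc pad [[ 466.  -277.3   66. ]
 [ 551.9 -277.9   66. ]
 [ 465.2 -345.7   66. ]
 [ 552.1 -348.6   66. ]]
balls [[368.9 -34.4  28. ]] [[ 621.5 -164.9   15. ]]
jars [[ 738.6  207.7   90. ]
 [ 724.8 -264.1   90. ]]
sc rim [[258.3 122.9]]
base [[ 572.1  -84.5   10. ]
 [ 438.8  -84.3   10. ]
 [ 572.6 -316.3   10. ]
 [ 439.4 -314.7   10. ]]
```

The candidates for the pill in the top view are:
- **Cream ball at (273,268):** loose and about 55 mm across, so it is the decoy.
- **Green ball at (319,178):** to be left alone.
- **Cream ball at about (292,217):** in the trough behind the gate, the smaller of the two cream balls, and it fits the description. The enlarged crop confirms it as the pill.

The dispenser's sizes, its pad-to-lip distance and the dish's sizes all match the text. I get catch ≈ (506,22), dish centre ≈ (456,282), handle yaw −15° and grip ≈ (560,254).

Emit:
apply_moves(deltas=[{"x": 3.7, "y": -3.1, "z": -1, "wz": 0.8, "claw": -1}, {"x": 3.7, "y": -3.1, "z": -1, "wz": 0.8, "claw": -1}, {"x": 3.7, "y": -3.1, "z": -1, "wz": 0.9, "claw": -1}, {"x": 3.7, "y": -3.1, "z": -1, "wz": 0.9, "claw": -1}, {"x": 3.7, "y": -3.1, "z": -1, "wz": 0.9, "claw": -1}, {"x": 3.7, "y": -3.1, "z": -1, "wz": 0.9, "claw": -1}, {"x": 3.7, "y": -3, "z": -1, "wz": 0.8, "claw": -1}, {"x": 3.7, "y": -3, "z": -1, "wz": 0.8, "claw": -1}, {"x": 3.7, "y": -3, "z": -1, "wz": 0.8, "claw": -1}, {"claw": -1}, {"claw": -1}], grip_force=80)

```text
validation failed for argument at $.de...
```

```bash
cat > look.py <<'E'
import sys
from h import *
from cell import get_state, optics
from scipy.spatial.transform import Rotation as R
np.set_printoptions(precision=2,suppress=True)
def st():
    s=get_state(); q=s["tcp_rot"]; M=R.from_quat([q[1],q[2],q[3],q[0]]).as_matrix()
    print("t",s["clock"],"pos",s["ee_pos"],"yaw_y",np.degrees(np.arctan2(M[1,1],M[0,1])),"z",M[:,2],"hold",s["ee_pos"]+M[:,2]*154.7,"F",s["ft_force"],"g",s["grip_width"])
if __name__=="__main__":
    st()
    for n in sys.argv[2:]:
        np.save(f"pics/{n}_{sys.argv[1]}.npy",optics.calibration(n)["extrinsics"])
        cv2.imwrite(f"pics/{n}_{sys.argv[1]}.png",cv2.cvtColor(optics.grab_frame(n),cv2.COLOR_RGB2BGR))
E
python3 look.py 1 wrist
```

```text
t 0.1 pos [222.6  529.92 403.87] yaw_y 67.21032573326137 z [-0. -0. -1.] hold [222.46 529.71 249.17] F [-0.12 -0.08  0.57] g 1.0003724857468654
```

View pics/wrist_1.png

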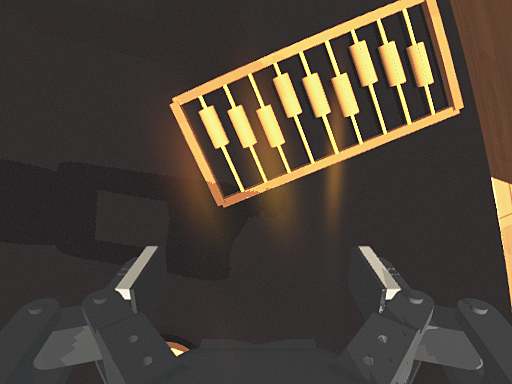

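The call was refused and the arm didn't move. The wrist picture shows only the abacus. I'll try again with every key in each row.

Emit:
apply_moves(deltas=[{"x": 3.7, "y": -3.1, "z": -1, "wx": 0, "wy": 0, "wz": 0.8, "claw": -1}, {"x": 3.7, "y": -3.1, "z": -1, "wx": 0, "wy": 0, "wz": 0.8, "claw": -1}, {"x": 3.7, "y": -3.1, "z": -1, "wx": 0, "wy": 0, "wz": 0.9, "claw": -1}, {"x": 3.7, "y": -3.1, "z": -1, "wx": 0, "wy": 0, "wz": 0.9, "claw": -1}, {"x": 3.7, "y": -3.1, "z": -1, "wx": 0, "wy": 0, "wz": 0.9, "claw": -1}, {"x": 3.7, "y": -3.1, "z": -1, "wx": 0, "wy": 0, "wz": 0.9, "claw": -1}, {"x": 3.7, "y": -3, "z": -1, "wx": 0, "wy": 0, "wz": 0.8, "claw": -1}, {"x": 3.7, "y": -3, "z": -1, "wx": 0, "wy": 0, "wz": 0.8, "claw": -1}, {"x": 3.7, "y": -3, "z": -1, "wx": 0, "wy": 0, "wz": 0.8, "claw": -1}, {"x": 0, "y": 0, "z": 0, "wx": 0, "wy": 0, "wz": 0, "claw": -1}, {"x": 0, "y": 0, "z": 0, "wx": 0, "wy": 0, "wz": 0, "claw": -1}], grip_force=80)

```text
clock: 1.25
ee_pos: [556.2, 253.0, 313.7]
tcp_rot: [-0.001, 0.134, 0.991, -0.0]
ft_force: [-0.3, 0.7, 1.2]
grip_width: 1.002
```

```bash
python3 look.py 2 wrist
```

```text
t 1.25 pos [556.19 253.03 313.71] yaw_y 74.65166012306594 z [-0. -0. -1.] hold [555.89 253.01 159.01] F [-0.34  0.66  1.16] g 1.002086143211696
```

View pics/wrist_2.png

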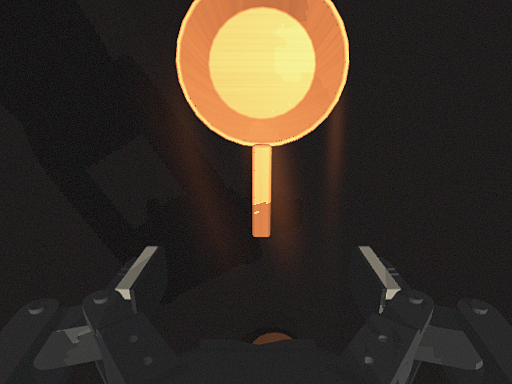

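The dish's handle runs from (262,147) to (261,236), upright and nearly midway between the jaws. I'll check it with the wrist calibration.

```bash
python3 - <<'E'
from look import *
c=optics.calibration("wrist"); c=dict(c); c["extrinsics"]=np.load("pics/wrist_2.npy")
p=at_z(c,[(262,147),(261.3,236),(262.5,62)],36); print(p)
d=p[1]-p[0]; print(np.degrees(np.arctan2(d[1],d[0])),np.linalg.norm(d)); u=d/np.linalg.norm(d); print("grip",p[1]-u*35)
E
```

```text
[[521.04 266.73  36.  ]
 [594.49 246.3   36.  ]
 [459.97 283.63  36.  ]]
-15.545752819784852 76.22909620179689
grip [560.77 255.68  36.  ]
```

Emit:
apply_moves(deltas=[{"x": 0.4, "y": 0.2, "z": -4, "wx": 0, "wy": 0, "wz": 0, "claw": -1}, {"x": 0, "y": 0, "z": -4, "wx": 0, "wy": 0, "wz": 0, "claw": -1}, {"x": 0, "y": 0, "z": -3, "wx": 0, "wy": 0, "wz": 0, "claw": -1}, {"x": 0, "y": 0, "z": -1.9, "wx": 0, "wy": 0, "wz": 0, "claw": -1}, {"x": 0, "y": 0, "z": 0, "wx": 0, "wy": 0, "wz": 0, "claw": -1}, {"x": 0, "y": 0, "z": 0, "wx": 0, "wy": 0, "wz": 0, "claw": 1}, {"x": 0, "y": 0, "z": 0, "wx": 0, "wy": 0, "wz": 0, "claw": 1}, {"x": 0, "y": 0, "z": 0, "wx": 0, "wy": 0, "wz": 0, "claw": 1}, {"x": 0, "y": 0, "z": 0, "wx": 0, "wy": 0, "wz": 0, "claw": 1}, {"x": 0, "y": 0, "z": 0, "wx": 0, "wy": 0, "wz": 0, "claw": 1}, {"x": 0, "y": 0, "z": 0, "wx": 0, "wy": 0, "wz": 0, "claw": 1}, {"x": 0, "y": 0, "z": 0, "wx": 0, "wy": 0, "wz": 0, "claw": 1}], grip_force=80)

```text
clock: 2.5
ee_pos: [560.2, 256.1, 186.4]
tcp_rot: [0.001, 0.132, 0.991, 0.0]
ft_force: [-0.5, -1.4, 4.0]
grip_width: 0.17
```

```bash
python3 look.py 3
```

```text
t 2.5 pos [560.16 256.08 186.4 ] yaw_y 74.79897167735881 z [ 0.  0. -1.] hold [560.33 256.11  31.7 ] F [-0.55 -1.36  3.97] g 0.17008741699582425
```

Emit:
apply_moves(deltas=[{"x": 0, "y": 0, "z": 0.6, "wx": 0, "wy": 0, "wz": 0, "claw": 1}, {"x": 0, "y": 0, "z": 0.6, "wx": 0, "wy": 0, "wz": 0, "claw": 1}, {"x": 0.9, "y": -1.5, "z": 0, "wx": 0, "wy": 0, "wz": 2, "claw": 1}, {"x": 0.9, "y": -2.5, "z": 0, "wx": 0, "wy": 0, "wz": 3, "claw": 1}, {"x": 0.9, "y": -2.5, "z": 0, "wx": 0, "wy": 0, "wz": 3, "claw": 1}, {"x": 0.9, "y": -2.5, "z": 0, "wx": 0, "wy": 0, "wz": 3, "claw": 1}, {"x": 0.9, "y": -2.5, "z": 0, "wx": 0, "wy": 0, "wz": 2, "claw": 1}, {"x": 0.9, "y": -1.5, "z": 0, "wx": 0, "wy": 0, "wz": 2, "claw": 1}, {"x": 0, "y": 0, "z": 0, "wx": 0, "wy": 0, "wz": 0, "claw": 1}])

```text
clock: 3.4
ee_pos: [614.8, 123.9, 198.0]
tcp_rot: [0.001, 0.003, 1.0, -0.0]
ft_force: [-0.2, -0.1, -1.5]
grip_width: 0.168
```

```bash
python3 look.py 4 scene top; python3 -c "
import cv2
s=cv2.imread('pics/scene_4.png')[60:260,130:390];t=cv2.imread('pics/top_4.png')[160:280,150:310]
cv2.imwrite('pics/s4c.png',cv2.resize(s,None,fx=3,fy=3,interpolation=2));cv2.imwrite('pics/t4c.png',cv2.resize(t,None,fx=5,fy=5,interpolation=2))"
```

```text
t 3.4 pos [614.78 123.91 197.98] yaw_y 89.68429512085741 z [ 0. -0. -1.] hold [614.95 123.83  43.28] F [-0.21 -0.09 -1.51] g 0.16828459075381003
```

View pics/s4c.png

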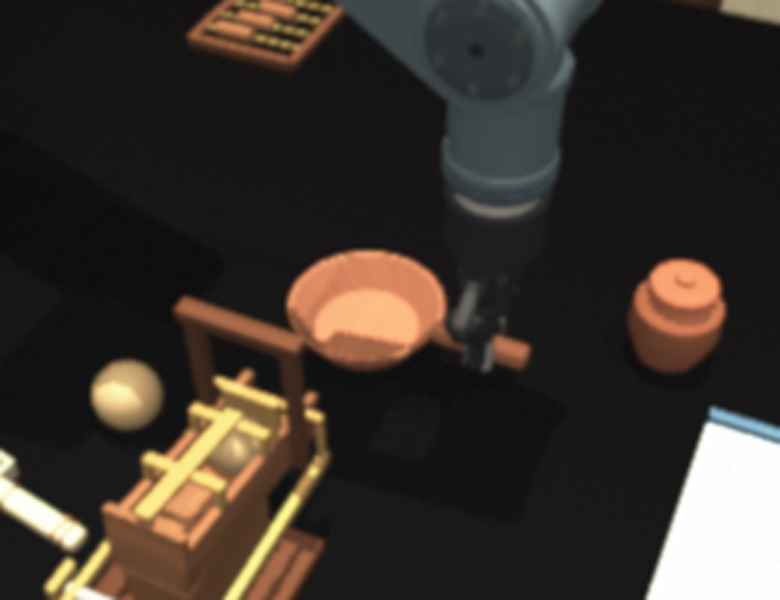

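View pics/t4c.png

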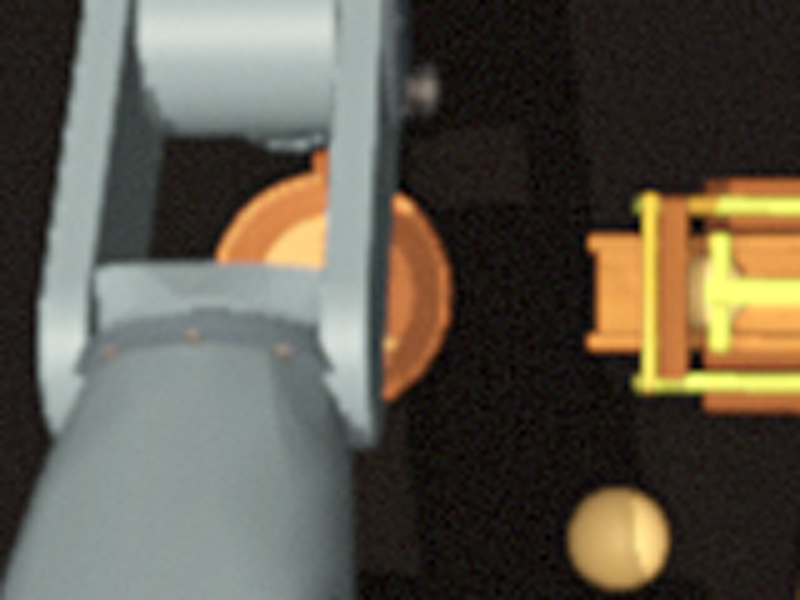

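The dish hangs level, its rim at about (288–446, 250–370) in the scene crop, and the path to the lip is clear. I'll slide it in low.

Emit:
apply_moves(deltas=[{"x": 0, "y": -1, "z": -0.3, "wx": 0, "wy": 0, "wz": 0, "claw": 1}, {"x": 0, "y": -2, "z": -0.3, "wx": 0, "wy": 0, "wz": 0, "claw": 1}, {"x": 0, "y": -2, "z": 0, "wx": 0, "wy": 0, "wz": 0, "claw": 1}, {"x": 0, "y": -2, "z": 0, "wx": 0, "wy": 0, "wz": 0, "claw": 1}, {"x": -0.1, "y": -1.6, "z": 0, "wx": 0, "wy": 0, "wz": 0, "claw": 1}, {"x": 0, "y": -1, "z": 0, "wx": 0, "wy": 0, "wz": 0, "claw": 1}, {"x": 0, "y": -0.6, "z": 0, "wx": 0, "wy": 0, "wz": 0, "claw": 1}, {"x": 0, "y": 0, "z": -0.3, "wx": 0, "wy": 0, "wz": 0, "claw": 1}, {"x": 0, "y": 0, "z": -0.2, "wx": 0, "wy": 0, "wz": 0, "claw": 1}, {"x": 0, "y": 0, "z": 0, "wx": 0, "wy": 0, "wz": 0, "claw": 1}])

```text
clock: 4.5
ee_pos: [612.8, 24.6, 186.7]
tcp_rot: [-0.0, 0.001, 1.0, -0.0]
ft_force: [-0.8, -1.2, 1.5]
grip_width: 0.172
```

```bash
python3 look.py 5 scene; python3 -c "
import cv2
s=cv2.imread('pics/scene_5.png')[60:260,130:390]
cv2.imwrite('pics/s5c.png',cv2.resize(s,None,fx=3,fy=3,interpolation=2))"
```

```text
t 4.5 pos [612.78  24.63 186.72] yaw_y 89.85744507021121 z [-0. -0. -1.] hold [612.75  24.6   32.02] F [-0.84 -1.21  1.49] g 0.17241578715870626
```

View pics/s5c.png

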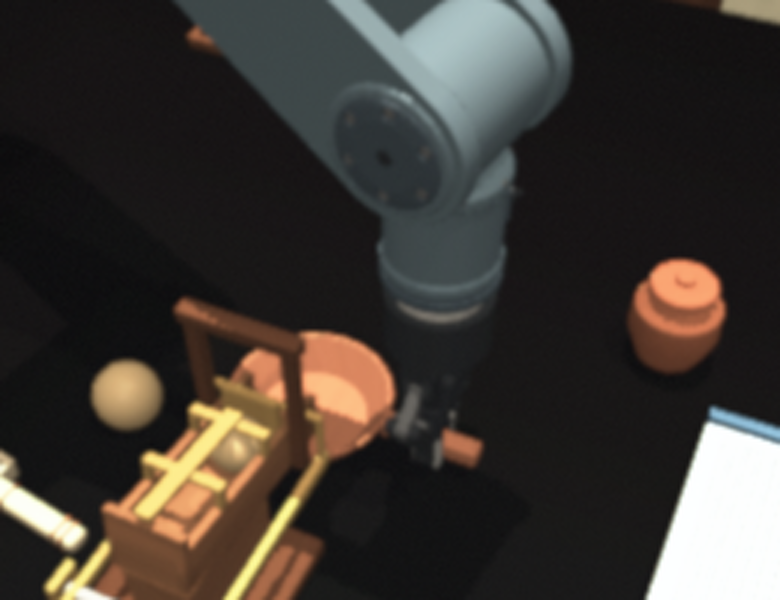

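The dish is under the trough's mouth, its rim at about (235–395, 335–455) in the crop, and nothing is touching the gate. I'll let go and lift straight up.

Emit:
apply_moves(deltas=[{"x": 0, "y": 0, "z": 0, "wx": 0, "wy": 0, "wz": 0, "claw": 0.2}, {"x": 0, "y": 0, "z": 0, "wx": 0, "wy": 0, "wz": 0, "claw": -0.4}, {"x": 0, "y": 0, "z": 0, "wx": 0, "wy": 0, "wz": 0, "claw": -1}, {"x": 0, "y": 0, "z": 0, "wx": 0, "wy": 0, "wz": 0, "claw": -1}, {"x": 0, "y": 0, "z": 0, "wx": 0, "wy": 0, "wz": 0, "claw": -1}, {"x": 0, "y": 0, "z": 0, "wx": 0, "wy": 0, "wz": 0, "claw": -1}, {"x": 0, "y": 0, "z": 2, "wx": 0, "wy": 0, "wz": 0, "claw": -1}, {"x": 0, "y": 0, "z": 4, "wx": 0, "wy": 0, "wz": 0, "claw": -1}, {"x": 0, "y": 0, "z": 4.5, "wx": 0, "wy": 0, "wz": 0, "claw": -1}, {"x": 0, "y": 0, "z": 4.5, "wx": 0, "wy": 0, "wz": 0, "claw": -1}, {"x": 0, "y": 0, "z": 0, "wx": 0, "wy": 0, "wz": 0, "claw": -1}])

```text
clock: 5.65
ee_pos: [615.1, 23.9, 344.8]
tcp_rot: [0.007, 0.002, 1.0, -0.001]
ft_force: [1.2, 0.3, 1.1]
grip_width: 0.999
```

```bash
python3 look.py 6 wrist scene
```

```text
t 5.65 pos [615.09  23.89 344.85] yaw_y 89.81833427419642 z [ 0.01 -0.   -1.  ] hold [617.16  23.58 190.16] F [1.23 0.33 1.1 ] g 0.9991960685252619
```

View pics/wrist_6.png

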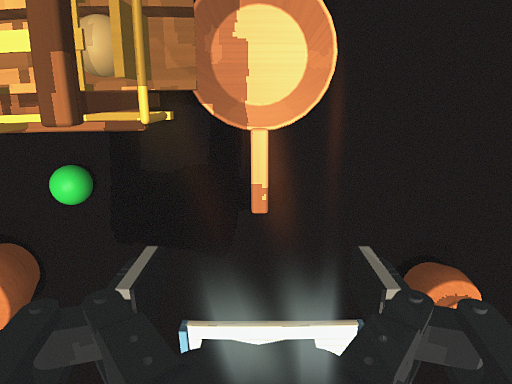

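View pics/scene_6.png

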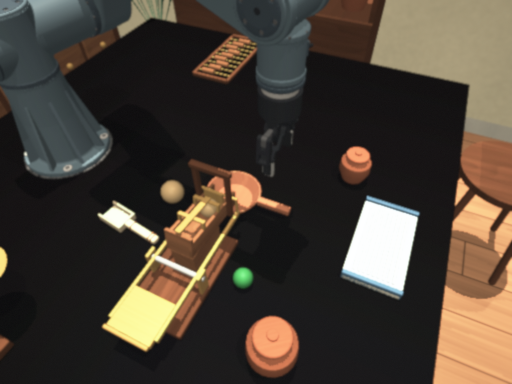

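The dish stands upright on the cart, its rim centre at about (265,57) in the wrist picture, with its handle free. I'll check its position against catch.

```bash
python3 - <<'E'
from look import *
c=dict(optics.calibration("wrist")); c["extrinsics"]=np.load("pics/wrist_6.npy")
print("rim edges",at_z(c,[(338,57),(266,130)],32)); print("handle tip",at_z(c,[(260,213)],36)); print("floor",at_z(c,[(262,54)],5)); print("lip",at_z(c,[(196,45)],60))
E
```

```text
rim edges [[510.87  91.86  32.  ]
 [572.27  31.39  32.  ]]
handle tip [[649.23  26.    36.  ]]
floor [[505.59  28.1    5.  ]]
lip [[505.4  -22.13  60.  ]]
```

The dish centre is about (506,26) and catch is about (506,23), so it's placed well. Next I'll shut the gripper and go over the pedal pad at (504,−319).

Emit:
apply_moves(deltas=[{"x": 0, "y": 0, "z": 4, "wx": 0, "wy": 0, "wz": 0, "claw": 1}, {"x": 0, "y": -2, "z": 2, "wx": 0, "wy": 0, "wz": 0, "claw": 1}, {"x": -1.3, "y": -4, "z": 0, "wx": 0, "wy": 0, "wz": 0, "claw": 1}, {"x": -1.4, "y": -4.1, "z": 0, "wx": 0, "wy": 0, "wz": 0, "claw": 1}, {"x": -1.4, "y": -4.1, "z": 0, "wx": 0, "wy": 0, "wz": 0, "claw": 1}, {"x": -1.4, "y": -4.1, "z": 0, "wx": 0, "wy": 0, "wz": 0, "claw": 1}, {"x": -1.4, "y": -4.1, "z": 0, "wx": 0, "wy": 0, "wz": 0, "claw": 1}, {"x": -1.4, "y": -4.1, "z": 0, "wx": 0, "wy": 0, "wz": 0, "claw": 1}, {"x": -1.4, "y": -4.1, "z": -2, "wx": 0, "wy": 0, "wz": 0, "claw": 1}, {"x": -1.3, "y": -4, "z": -2.5, "wx": 0, "wy": 0, "wz": 0, "claw": 1}, {"x": 0, "y": 0, "z": -3, "wx": 0, "wy": 0, "wz": 0, "claw": 1}, {"x": 0, "y": 0, "z": 0, "wx": 0, "wy": 0, "wz": 0, "claw": 1}])

```text
clock: 6.95
ee_pos: [500.2, -321.5, 315.0]
tcp_rot: [-0.004, 0.003, 1.0, 0.004]
ft_force: [-0.5, 1.4, -0.3]
grip_width: 0.001
```

```bash
python3 look.py 7 wrist scene
```

```text
t 6.95 pos [ 500.18 -321.54  314.95] yaw_y 89.64169805941799 z [-0.01  0.01 -1.  ] hold [ 498.83 -320.19  160.27] F [-0.54  1.4  -0.32] g 0.0010588155984688795
```

View pics/wrist_7.png

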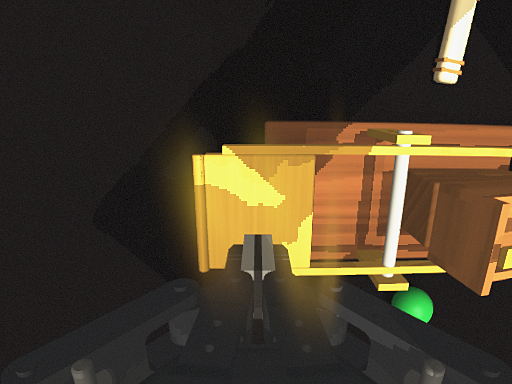

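View pics/scene_7.png

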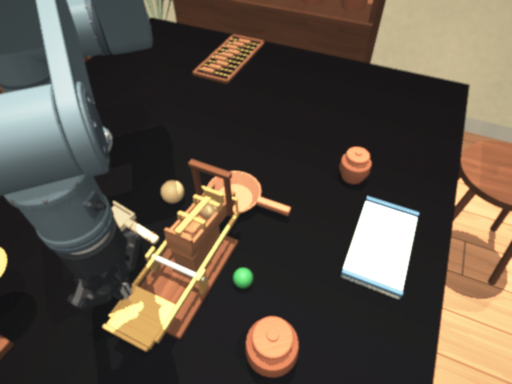

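The shut fingertips at (258,240) are over the pad, which spans about (205–313, 153–270) in the wrist picture. The dish and jars are unchanged. I'll lower to just above the pad, then press.

Emit:
apply_moves(deltas=[{"x": 0.3, "y": 0, "z": -3, "wx": 0, "wy": 0, "wz": 0, "claw": 1}, {"x": 0, "y": 0, "z": -2.5, "wx": 0, "wy": 0, "wz": 0, "claw": 1}, {"x": 0, "y": 0, "z": -1, "wx": 0, "wy": 0, "wz": 0, "claw": 1}, {"x": 0, "y": 0, "z": -1, "wx": 0, "wy": 0, "wz": 0, "claw": 1}, {"x": 0, "y": 0, "z": -0.8, "wx": 0, "wy": 0, "wz": 0, "claw": 1}, {"x": 0, "y": 0, "z": -0.8, "wx": 0, "wy": 0, "wz": 0, "claw": 1}, {"x": 0, "y": 0, "z": -0.7, "wx": 0, "wy": 0, "wz": 0, "claw": 1}, {"x": 0, "y": 0, "z": -0.4, "wx": 0, "wy": 0, "wz": 0, "claw": 1}, {"x": 0, "y": 0, "z": 0, "wx": 0, "wy": 0, "wz": 0, "claw": 1}])

```text
clock: 7.95
ee_pos: [506.3, -321.9, 220.3]
tcp_rot: [0.001, 0.002, 1.0, -0.0]
ft_force: [0.4, 1.1, 4.1]
grip_width: 0.002
```

```bash
python3 look.py 8
```

```text
t 7.95 pos [ 506.35 -321.9   220.29] yaw_y 89.80613363256784 z [ 0. -0. -1.] hold [ 506.6  -321.98   65.59] F [0.4  1.14 4.06] g 0.002291510117456843
```

Emit:
apply_moves(deltas=[{"x": 0, "y": 0, "z": -0.5, "wx": 0, "wy": 0, "wz": 0, "claw": 1}, {"x": 0, "y": 0, "z": -0.5, "wx": 0, "wy": 0, "wz": 0, "claw": 1}, {"x": 0, "y": 0, "z": -0.2, "wx": 0, "wy": 0, "wz": 0, "claw": 1}, {"x": 0, "y": 0, "z": 0, "wx": 0, "wy": 0, "wz": 0, "claw": 1}])

```text
clock: 8.35
ee_pos: [506.6, -322.2, 209.3]
tcp_rot: [0.001, 0.002, 1.0, -0.001]
ft_force: [-0.3, 2.6, 9.6]
grip_width: -0.002
```

```bash
python3 look.py 9 scene;python3 -c "
import cv2
s=cv2.imread('pics/scene_9.png')[150:360,60:300]
cv2.imwrite('pics/s9c.png',cv2.resize(s,None,fx=2.8,fy=2.8,interpolation=2))"
```

```text
t 8.35 pos [ 506.61 -322.22  209.25] yaw_y 89.8054704759989 z [ 0. -0. -1.] hold [ 506.99 -322.44   54.55] F [-0.27  2.56  9.63] g -0.0024895307872359225
```

View pics/s9c.png

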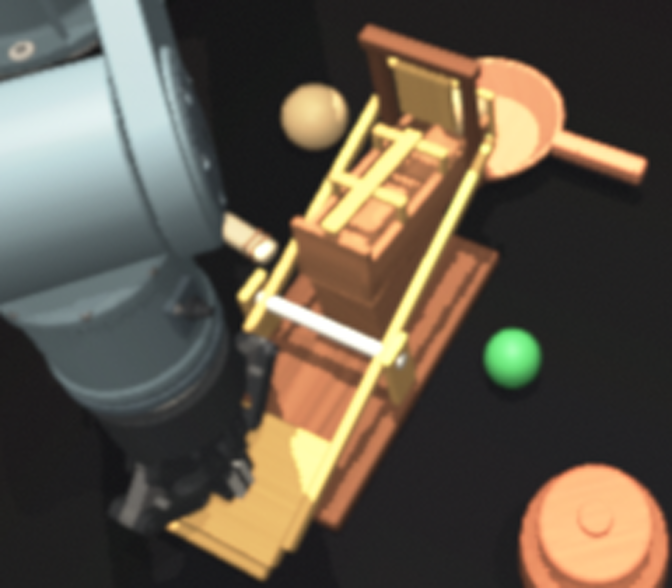

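The gate is lifted and the pill has left its place. The fingertip is at about z 36, so I'll press on until the force shows the stop, then hold.

Emit:
apply_moves(deltas=[{"x": 0, "y": 0, "z": -0.3, "wx": 0, "wy": 0, "wz": 0, "claw": 1}, {"x": 0, "y": 0, "z": -0.2, "wx": 0, "wy": 0, "wz": 0, "claw": 1}, {"x": 0, "y": 0, "z": 0, "wx": 0, "wy": 0, "wz": 0, "claw": 1}, {"x": 0, "y": 0, "z": 0, "wx": 0, "wy": 0, "wz": 0, "claw": 1}])

```text
clock: 8.8
ee_pos: [506.9, -322.6, 206.6]
tcp_rot: [0.001, 0.002, 1.0, -0.001]
ft_force: [-4.8, 6.8, 24.6]
grip_width: -0.005
```

The force is 24.6 N, well above the spring's 11 N, and the TCP moved less than commanded, so the pedal is at its stop. I'll hold it there.

Emit:
apply_moves(deltas=[{"x": 0, "y": 0, "z": 0, "wx": 0, "wy": 0, "wz": 0, "claw": 1}, {"x": 0, "y": 0, "z": 0, "wx": 0, "wy": 0, "wz": 0, "claw": 1}, {"x": 0, "y": 0, "z": 0, "wx": 0, "wy": 0, "wz": 0, "claw": 1}, {"x": 0, "y": 0, "z": 0, "wx": 0, "wy": 0, "wz": 0, "claw": 1}, {"x": 0, "y": 0, "z": 0, "wx": 0, "wy": 0, "wz": 0, "claw": 1}, {"x": 0, "y": 0, "z": 0, "wx": 0, "wy": 0, "wz": 0, "claw": 1}, {"x": 0, "y": 0, "z": 0, "wx": 0, "wy": 0, "wz": 0, "claw": 1}, {"x": 0, "y": 0, "z": 0, "wx": 0, "wy": 0, "wz": 0, "claw": 1}, {"x": 0, "y": 0, "z": 0, "wx": 0, "wy": 0, "wz": 0, "claw": 1}, {"x": 0, "y": 0, "z": 0, "wx": 0, "wy": 0, "wz": 0, "claw": 1}, {"x": 0, "y": 0, "z": 0, "wx": 0, "wy": 0, "wz": 0, "claw": 1}, {"x": 0, "y": 0, "z": 0, "wx": 0, "wy": 0, "wz": 0, "claw": 1}])

```text
clock: 10.0
ee_pos: [506.9, -322.5, 206.6]
tcp_rot: [0.002, 0.002, 1.0, -0.001]
ft_force: [-5.3, 6.2, 23.9]
grip_width: -0.0
```

```bash
python3 look.py 10 scene top;python3 -c "
import cv2
s=cv2.imread('pics/scene_10.png')[150:360,60:300]
cv2.imwrite('pics/s10c.png',cv2.resize(s,None,fx=2.8,fy=2.8,interpolation=2))"
```

```text
t 10.0 pos [ 506.94 -322.54  206.61] yaw_y 89.82456516472087 z [ 0. -0. -1.] hold [ 507.41 -322.91   51.91] F [-5.28  6.15 23.95] g -5.285073037825143e-06
```

View pics/s10c.png

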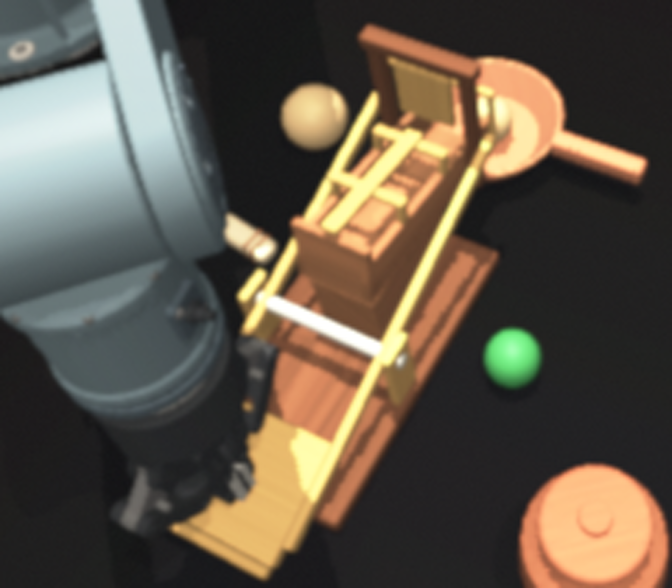

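View pics/top_10.png

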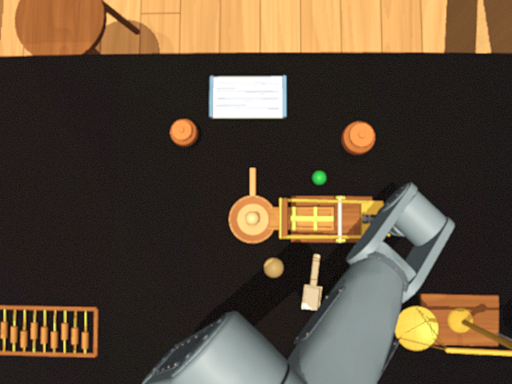

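The pill lies in the dish at about (252,218) in the top picture, close to the dish's centre. I'll let the pedal rise gently and lift clear.

Emit:
apply_moves(deltas=[{"x": 0, "y": 0, "z": 0.6, "wx": 0, "wy": 0, "wz": 0, "claw": 1}, {"x": 0, "y": 0, "z": 0.8, "wx": 0, "wy": 0, "wz": 0, "claw": 1}, {"x": 0, "y": 0, "z": 0.8, "wx": 0, "wy": 0, "wz": 0, "claw": 1}, {"x": 0, "y": 0, "z": 0.8, "wx": 0, "wy": 0, "wz": 0, "claw": 1}, {"x": 0, "y": 0, "z": 0.8, "wx": 0, "wy": 0, "wz": 0, "claw": 1}, {"x": 0, "y": 0, "z": 1.5, "wx": 0, "wy": 0, "wz": 0, "claw": 1}, {"x": 0, "y": 0, "z": 3, "wx": 0, "wy": 0, "wz": 0, "claw": 1}, {"x": 0, "y": 0, "z": 4, "wx": 0, "wy": 0, "wz": 0, "claw": 1}, {"x": 0, "y": 0, "z": 4, "wx": 0, "wy": 0, "wz": 0, "claw": 1}, {"x": 0, "y": 0, "z": 0, "wx": 0, "wy": 0, "wz": 0, "claw": 1}, {"x": 0, "y": 0, "z": 0, "wx": 0, "wy": 0, "wz": 0, "claw": 1}, {"x": 0, "y": 0, "z": 0, "wx": 0, "wy": 0, "wz": 0, "claw": 1}])

```text
clock: 11.3
ee_pos: [505.3, -321.2, 364.2]
tcp_rot: [-0.001, 0.002, 1.0, 0.001]
ft_force: [0.4, -0.1, 0.9]
grip_width: 0.001
```

```bash
python3 look.py 11 scene top;python3 -c "
import cv2
s=cv2.imread('pics/scene_11.png')[150:360,60:300]
cv2.imwrite('pics/s11c.png',cv2.resize(s,None,fx=2.8,fy=2.8,interpolation=2))
s=cv2.imread('pics/top_11.png')[150:270,210:410]
cv2.imwrite('pics/t11c.png',cv2.resize(s,None,fx=4,fy=4,interpolation=2))"
```

```text
t 11.3 pos [ 505.25 -321.17  364.16] yaw_y 89.81787861155702 z [-0.  0. -1.] hold [ 504.9  -320.79  209.46] F [ 0.41 -0.07  0.88] g 0.0011766700951209583
```

View pics/s11c.png

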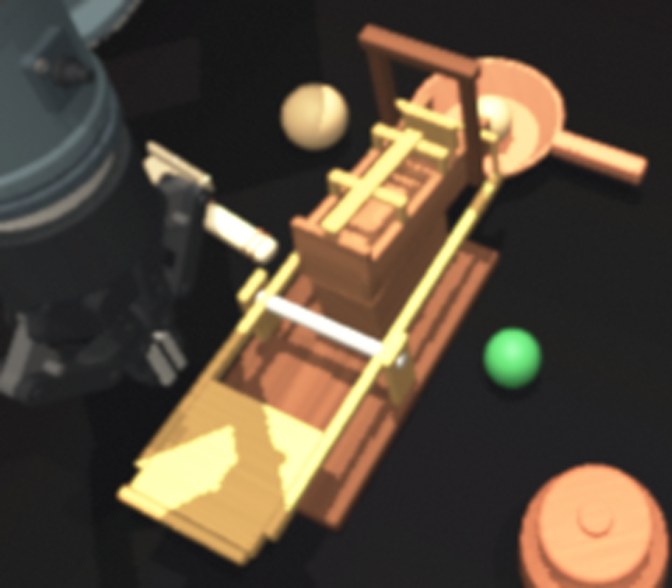

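View pics/t11c.png

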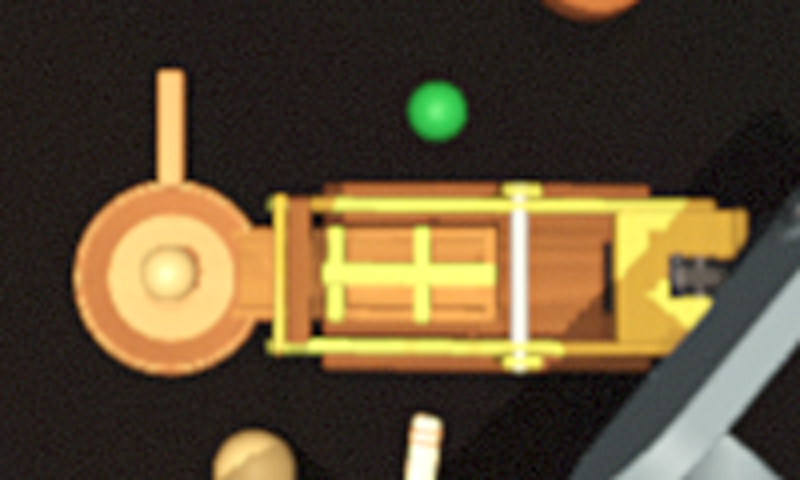

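The pedal and gate are back where they were in the first pictures. The pill sits in the middle of the dish, the jars haven't moved, and the fingers are clear of everything. I'm handing it in.

```bash
python3 -c "
from cell import workorder
print(workorder.hand_in())"
```

```text
the job is handed in; nothing more can be done
None
```

The job is handed in, at about 11.5 s on the robot's clock; the hand-in gives no verdict.

- **Dish:** I gripped it by the handle, slid it low under the lip with the handle along +x, and let go. The wrist camera put its centre at about (506, 26), 3 mm from catch at about (506, 23).
- **Pedal:** I pressed it with the shut fingertips until the force reached about 24 N, against the spring's 11 N, so it was on its stop. I held it there for more than a second, then let it rise slowly.
- **Last pictures:** the smaller cream pill lies near the dish's centre, the dish is upright under the mouth, and the pedal and gate look as they did at the start. The jars and the two other balls are where they were. The gripper is clear, with the wrist force near zero.

**Failed or disagreed:**
- My first move call was refused because its rows left out some keys. The arm did not move.
- The pill rolled during the first part of the press, before the pedal was fully on its stop.
- The pad-to-lip distance measured 300 mm against the stated 295 mm, within the camera's accuracy.
- The pedal angle cannot be read directly, so I judged both the stop and its return from the force and the pictures.

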